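# Slide the keyed roller drum onto the pipe turner

### The arm

A 6-joint arm with a two-finger parallel gripper is mounted at the origin on the work surface. World frame = base frame: x ahead of the robot, y to its left, z up, the work surface at z = 0. Lengths are in mm, angles in degrees, forces in N, time in s.
With the tool pointing down it reaches from about 350 to 850 mm from the base axis. Payload 8.1 kg.
Tool frame: the origin (TCP) lies on the centre line of the jaws, within the pads' length; the fingertips stand r.tip_extent ahead of it and the grasp point (between the pads) lies 8 mm behind it (r.tip_extent is the distance from the TCP to the fingertips, in mm); z points along the fingers, y is the direction in which the jaws open and shut (so a half turn about z gives the same grasp; the last joint's range is limited). The gripper opens to 85 mm and grips with 20 to 120 N. Pads are 22 mm wide; open, the fingers measure 114 mm over their backs; the gripper's body (76 mm by 85 mm) begins 54 mm behind the grasp point. The pads swing forward as they close: fully open they stand 13 mm farther back than shut.
Start: joints at [-68.319, 7.471, 85.268, -0, 87.261, -4.893], TCP at [268.43, -536.611, 242.292] pointing down, gripper open.
Joint ranges: [-169.43, 169.43], [-51.17, 129.36], [1.28, 143.12], [-76.62, 256.62], [0, 156.53], [-152.29, 152.29]. Speed limits (degrees/s): [136.94, 136.94, 159.86, 180, 180, 180].

### API

Orientations are given as [roll, pitch, yaw] about the fixed x, y, z axes, in that order (R = Rz(yaw) Ry(pitch) Rx(roll)).
In Python, from bench import sense, optics, hand_in, spotter, r gives the robot as it stands.
- The arm moves only by the tool apply_moves, never from a script. Its argument "series" is a list of rows, each a list of 3 entries, a list of its own where there are three numbers: the opening, from 0 (shut) to 1 (fully open), then the shift along the world's x, y, z in m, then the turn about the world's z in rad. In form: [[grip, [x, y, z], turn], ...]. A call has 1 to 5 rows; each row is the pose to reach, as a shift and turn from the pose measured when the call began; what a row does not reach only later rows make up. A row lasts 1/8 s, in which the tool goes at most 62.5 mm and 10.7 degrees, less where a joint would pass 70% of its speed; a pose out of reach is approached as far as the arm can. A call with a gripper value outside its range is refused whole. The fingers move at their own pace and stop on an object; "grip_force" is the grip in N (left out, the last holds). Time passes only in rows, so rows that repeat a pose let the fingers close. It gives the time, the measured TCP pose, the force and the opening at its end, in the units of the state.
- sense(): the state, without advancing time (a new reading comes with each control period).
- optics.snapshot(name): name is "side" or "top"; returns a dict with "color" (480x640x3 uint8, blue, green, red), "intrinsics" (3x3 intrinsics, pixels), "rvec" (rotation vector, rad) and "tvec" (3), from world to camera coordinates, as OpenCV has them. Camera axes: x right, y down, z forward; pixel columns grow to the right and rows downward; lengths in mm; the calibration is good to about 2 mm. A picture is of the moment at which its call begins. There is no depth.
- hand_in(): hands the job in, once; it reports no verdict.
Trained networks look in a picture, given as the dict that the camera call returned (one of the last four; its "shot" number tells which), for a name from the list of things; names that differ only in an ending like _2 or _b are one class to them, and where a whole thing is asked for, a point or a joint stands for the part that bears it (a point fixed in the world has none). Each returns a list of dicts, best first, with "p" (0 to 1); they miss things now and then, are a little off and sometimes report something else, mostly with a low value. They report only what shows in the picture. A call takes as long as a camera call. They do not tell look-alikes from the thing itself.
- spotter.search_frame(picture, query): "xyz" ([x, y, z] in mm, in the coordinates of the camera as it stood for that picture, good to about 4 mm: the middle of the surface that is visible of it).
- spotter.masks_of(picture, query): "mask" (480x640 bool, what is visible of it).
The state is a dict: "time": time; "joint_pos": joint angles; "qd": joint speeds; "joint_efforts": joint torques, N m; "tool_pos": TCP position; "tcp_rot": TCP orientation; "ft_force": force on the tool from outside, world axes, zero at the start; "wrist_torque": the same for the moment, N m; "finger_gap": finger opening in mm.
Only numpy, scipy, OpenCV 4.12 (cv2) and the standard library are available. Lean on these libraries where they do the work, as an engineer would, in place of code of your own. Each camera call takes 0.05 s, during which the arm holds its last target.

### The job

In this organ-pipe repair shop, fit the pale wooden roller drum with the brass cross-shaped bore onto the pipe turner: turn it until its four keyways line up with the four keys of the upright steel stub, lower it fully home onto the dark collar and let go. Set it down, do not drop it, and leave the other two drums where they stand.

Things in the scene. Friction and masses are not known exactly. Their poses are not given: they have to be found in the camera images.
- drum_center (a point): Eight-sided pale wood drum with brass bush, 50 mm tall, 66 mm over flats, 0.2-0.4 kg, upright on the bench. Point on its axis, half-way up (25 mm above its underside); z up. Flats face x, y and every 45 degrees between: grip across any opposite pair. Through bore is a plus sign: four keyways along +x, -x, +y, -y, each 20 mm wide, reaching 25 mm from the axis; the drum fits at any quarter turn.
- stub_base (a point): Fixed plus-shaped steel stub on a green gearbox (120 mm square; grey motor on its +y side, 72 mm high). Point on its axis at the dark collar's top, 64 mm above the bench; z up. Keys along +x, -x, +y, -y: 12 mm wide, reach 21 mm from the axis, 55 mm tall, top edges rounded. Play: 4 mm sideways, 15 degrees in angle, either way; home, it stands on the collar, its centre 25 mm above this point.
- round_drum_center (a point): A dark wooden eight-sided drum with a round bore 26 mm wide (does not fit; leave alone), 50 mm tall and 66 mm over its opposite flats (same outside as the pale drum), standing upright. Point on its axis, half-way up (25 mm above its underside). 
- slot_drum_center (a point): A black eight-sided drum with an aluminium bush and a single straight slot 20 x 50 mm for its bore (does not fit; leave alone), 50 mm tall and 66 mm over its opposite flats (same outside as the pale drum), standing upright. Point on its axis, half-way up (25 mm above its underside). 
There are look-alikes about, which are no part of the job. Leave any green or purple look-alike of the part that bears drum_center alone.

How it is judged:
By the outcome, as a careful person would: the job done as asked, in the order asked, and still so for the second after the job is handed in, with the robot touching nothing.
It also fails if it takes over 38 s, if anything falls off the work surface, if the arm or the gripper's body presses on something with over 40 N, if the wrist force passes 120 N, or if a joint passes its speed limit or range.

## Working session

There is one attempt and no reset: what is moved stays moved. The work goes in short steps, Python scripts to look and compute and a tool call to move; the robot and the scene stay as the last step left them, time stands still between calls to the robot, and variables do not carry over. Pictures are saved under pics/ and viewed, and the job is handed in when it is done.

Besides the shell and the picture viewer there is one more tool, called after "Request:" by a JSON object that holds its "method" and its "body". apply_moves: Moves the arm, as the interface text tells. Its arguments: {"type":"object","properties":{"series":{"type":"array"},"grip_force":{"type":"number"}},"required":["series"]}

```bash
mkdir -p pics; ls; python3 - <<'E'
from bench import sense, optics, spotter, r
import cv2, numpy as np
print(sense()); print(r.tip_extent)
for n in ("side","top"):
    s=optics.snapshot(n); cv2.imwrite(f"pics/{n}0.png",s["color"]); print(n,s["intrinsics"],s["rvec"],s["tvec"])
    R=cv2.Rodrigues(np.array(s["rvec"],float))[0]; t=np.array(s["tvec"],float).ravel()
    for q in ("drum_center","stub_base","round_drum_center","slot_drum_center"):
        for d in spotter.search_frame(s,q):
            p=np.array(d["xyz"]); w=R.T@(p-t); u=np.array(s["intrinsics"])@p; print(q,round(d["p"],2),w.round(0),(u[:2]/u[2]).round(0))
E
```

```text
pics
{'time': 0.0, 'joint_pos': array([-6.83199702e+01,  7.51600213e+00,  8.53299193e+01, -1.19706053e-03,
        8.72595028e+01, -4.89324378e+00]), 'qd': array([-0.02296871, -0.00511821, -0.00195324, -0.0154941 ,  0.06331131,
       -0.02478656]), 'joint_efforts': array([-3.60005279e-04, -5.69404542e+01, -5.00553238e+01, -4.64662044e-04,
        1.46837987e-02, -1.72670752e-05]), 'tool_pos': array([ 268.22297463, -536.12443405,  241.22893731]), 'tcp_rot': array([-1.79894858e+02, -7.80140281e-03,  2.65733247e+01]), 'ft_force': array([ 0.65778485, -0.36140722,  0.45424511]), 'wrist_torque': array([ 0.00741804,  0.03433143, -0.00094313]), 'finger_gap': 85.29584434988206}
11.0
side [[461.36144641   0.         322.95705211]
 [  0.         461.36144641 239.94044356]
 [  0.           0.           1.        ]] [ 0.31815403 -2.77112068  1.20455797] [517.94931221 202.45165195 656.39552701]
drum_center 0.96 [ 491. -121.   40.] [362. 251.]
drum_center 0.95 [466.  -8.  41.] [365. 303.]
drum_center 0.88 [575. -54.  34.] [305. 273.]
drum_center 0.85 [619.  38.  39.] [262. 309.]
stub_base 0.79 [588. 225.  55.] [235. 424.]
round_drum_center 0.57 [ 500. -382.   37.] [379. 169.]
slot_drum_center 0.63 [ 465. -225.   41.] [385. 215.]
slot_drum_center 0.46 [586. 226.  56.] [236. 424.]
top [[554.40757102   0.         317.96232134]
 [  0.         554.40757102 241.15524355]
 [  0.           0.           1.        ]] [ 2.25893134 -1.91345206  0.22632206] [-151.08186143  526.5993353  1025.07227496]
drum_center 0.77 [621.  36.  49.] [276. 198.]
drum_center 0.69 [467. -22.  50.] [291. 277.]
drum_center 0.63 [576. -63.  51.] [321. 227.]
drum_center 0.55 [ 492. -135.   51.] [350. 274.]
stub_base 0.95 [596. 207.  62.] [189. 194.]
round_drum_center 0.79 [ 495. -389.   51.] [480. 294.]
slot_drum_center 0.68 [ 465. -242.   47.] [403. 297.]
```

View pics/side0.png

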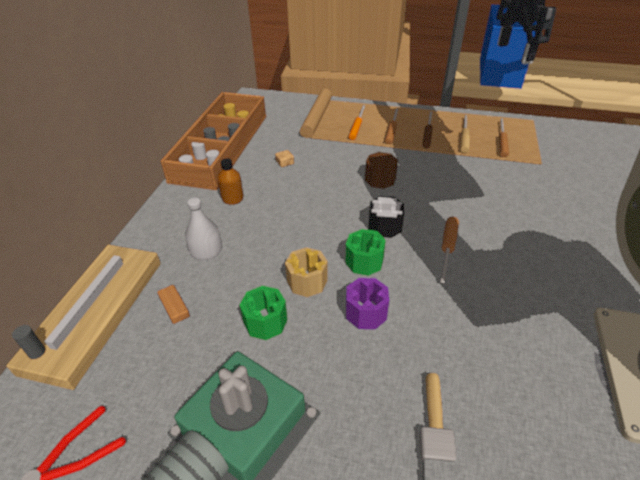

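View pics/top0.png

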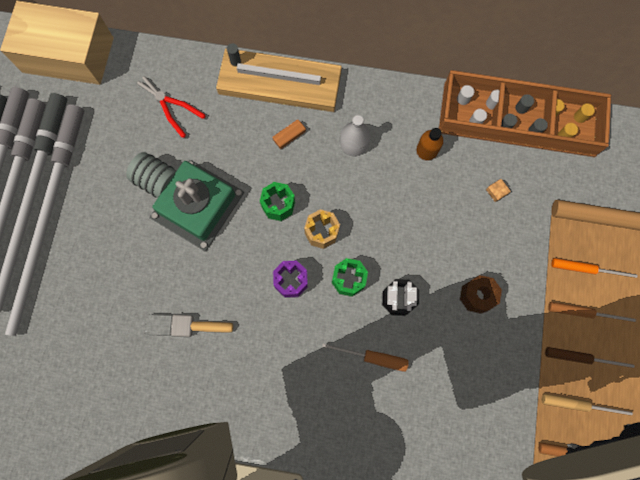

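```bash
python3 - <<'E'
import cv2
im=cv2.imread("pics/top0.png")[140:320,140:400]
cv2.imwrite("pics/crop0.png",cv2.resize(im,None,fx=3,fy=3,interpolation=cv2.INTER_CUBIC))
E
```

```text
(no output)
```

View pics/crop0.png

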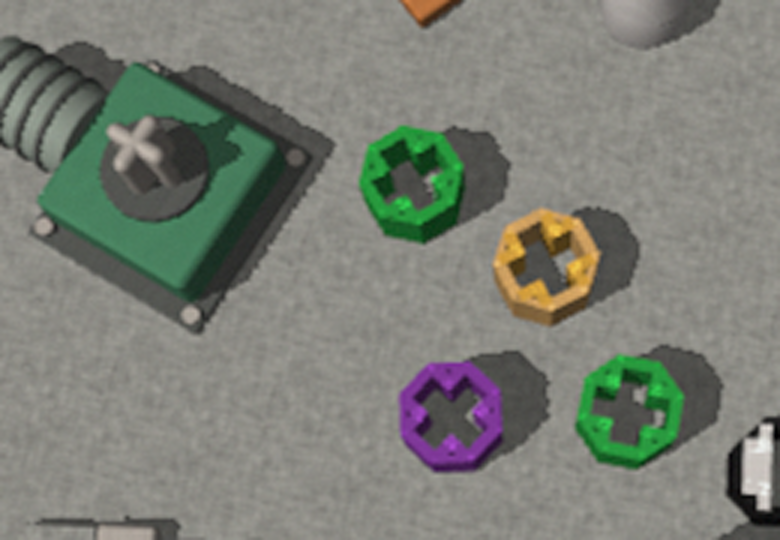

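The plus-bored look-alikes in the top picture are green (276,198), green (350,274) and purple (291,277). The pale wood drum with the brass bush at (321,227) fits the description, and the crop confirms it. Next I measure its pose and the stub's.

```bash
cat > h.py <<'E'
from bench import sense, optics, spotter, r
import cv2, numpy as np
from scipy.optimize import minimize
def cam(s): return np.array(s["intrinsics"],float),np.array(s["rvec"],float),np.array(s["tvec"],float)
def proj(s,P):
    K,rv,t=cam(s); return cv2.projectPoints(np.asarray(P,float).reshape(-1,1,3),rv,t,K,None)[0].reshape(-1,2)
def rect(s,cx,cy,z,half=60,sc=5):
    g=(np.arange(0,2*half*sc)+.5)/sc-half
    X,Y=np.meshgrid(cx+g,cy-g)   # x right, y up
    uv=proj(s,np.stack([X,Y,np.full_like(X,z)],-1).reshape(-1,3)).astype(np.float32).reshape(X.shape+(2,))
    return cv2.remap(s["color"],uv[...,0],uv[...,1],cv2.INTER_CUBIC)
def octa(x,y,yaw,z0,h=50,flats=66):
    a=np.deg2rad(yaw+22.5+45*np.arange(8)); R=flats/2/np.cos(np.pi/8)
    p=np.c_[x+R*np.cos(a),y+R*np.sin(a)]
    return np.r_[np.c_[p,np.full(8,z0)],np.c_[p,np.full(8,z0+h)]]
E
python3 - <<'E'
from h import *
S={n:optics.snapshot(n) for n in("top","side")}
import pickle; pickle.dump(S,open("s0.pkl","wb"))
M={}
for n,s in S.items():
    hsv=cv2.cvtColor(s["color"],cv2.COLOR_BGR2HSV)
    for d in spotter.masks_of(s,"drum_center"):
        m=d["mask"]; 
        hue=np.median(hsv[...,0][m]); v,u=np.nonzero(m); print(n,d["p"],hue,u.mean(),v.mean(),m.sum())
        if hue<30 and n not in M: M[n]=m
# silhouettes: convex hull of mask vs hull of projected prism
def hullmask(p,shape,sc=4):
    im=np.zeros((shape[0]*sc,shape[1]*sc),np.uint8); h=cv2.convexHull(((p+.5)*sc).astype(np.float32)); cv2.fillConvexPoly(im,np.round(h).astype(np.int32),1); return im
T={}
for n,m in M.items():
    v,u=np.nonzero(m); x0,y0=u.min()-15,v.min()-15; sub=m[y0:v.max()+15,x0:u.max()+15].astype(np.uint8)
    c=np.vstack(cv2.findContours(sub,cv2.RETR_EXTERNAL,cv2.CHAIN_APPROX_NONE)[0]); f=np.zeros_like(sub); cv2.fillConvexPoly(f,cv2.convexHull(c),1)
    T[n]=(x0,y0,cv2.resize(f,None,fx=4,fy=4,interpolation=cv2.INTER_NEAREST),sub.shape)
def cost(q,names):
    c=0
    for n in names:
        x0,y0,f,sh=T[n]; g=hullmask(proj(S[n],octa(q[0],q[1],q[2],0))-[x0,y0],sh)
        c+=(f!=g).sum()/f.sum()
    return c
for names in (["top"],["side"],["top","side"]):
    if not all(n in T for n in names): continue
    b=min((minimize(cost,[576,-60,y],args=(names,),method="Nelder-Mead",options=dict(initial_simplex=[[576,-60,y],[584,-60,y],[576,-52,y],[576,-60,y+9]])) for y in (0,10,20,30,40)),key=lambda o:o.fun)
    print(names,b.x,b.fun)
s=S["top"]
cv2.imwrite("pics/r0.png",rect(s,576,-63,50,60,5)); cv2.imwrite("pics/r1.png",rect(s,596,207,119,60,5)); cv2.imwrite("pics/r2.png",rect(s,596,207,64,90,3))
E
```

```text
top 0.87 66.0 276.36516853932585 201.4685393258427 890
top 0.81 18.0 320.6748400852878 229.31130063965884 938
top 0.77 66.0 349.2816229116945 277.1885441527446 838
top 0.57 142.0 289.7672514619883 278.893567251462 855
side 0.97 66.0 263.03709126403123 311.7374328940947 2049
side 0.68 18.0 385.4102766798419 215.41343873517786 1265
side 0.67 66.0 364.1529780564263 251.2934169278997 1595
side 0.58 143.0 366.4136504653568 302.4979317476732 1934
['top'] [577.3397174  -62.46126595  36.75892533] 0.062390734265734264
['side'] [576. -60.   0.] 1.0
['top', 'side'] [577.3397174  -62.46126595  36.75892533] 1.0623907342657342
```

View pics/r0.png

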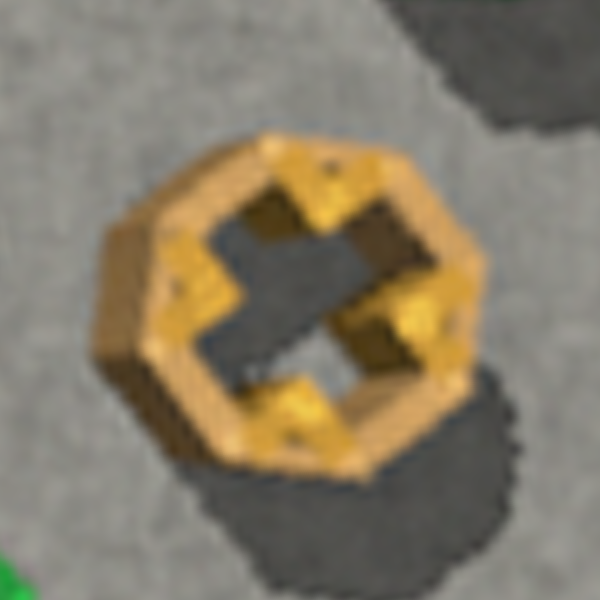

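View pics/r1.png

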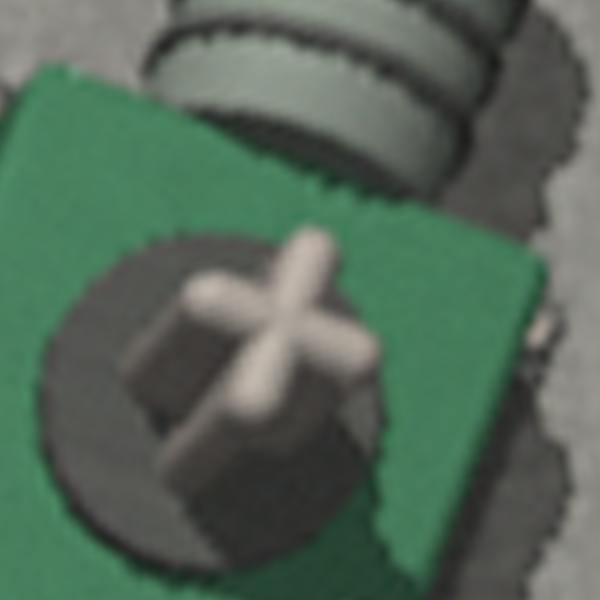

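View pics/r2.png

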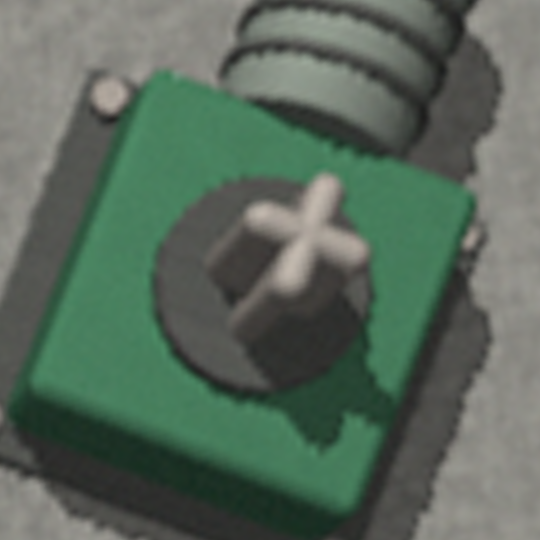

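```bash
cat > fit.py <<'E'
from h import *
def colmask(s,c,z=25,rad=60):
    hsv=cv2.cvtColor(s["color"],cv2.COLOR_BGR2HSV)
    m=cv2.inRange(hsv,(8,90,40),(32,255,255))
    u,v=proj(s,[[c[0],c[1],z]])[0]; w=np.zeros_like(m); cv2.circle(w,(int(u),int(v)),38,255,-1); return m&w
def fit(S,c,z0,yaws=(0,10,20,30,40),sc=4):
    T={}
    for n,s in S.items():
        m=(colmask(s,c,z0+25)>0).astype(np.uint8)
        k,l,st,_=cv2.connectedComponentsWithStats(m); 
        if k<2: continue
        m=(l==1+st[1:,4].argmax()).astype(np.uint8)
        x0,y0,w,h,a=st[1+st[1:,4].argmax()]; x0-=15;y0-=15
        sub=m[y0:y0+h+30,x0:x0+w+30]
        cc=np.vstack(cv2.findContours(cv2.resize(sub,None,fx=sc,fy=sc,interpolation=cv2.INTER_NEAREST),0,1)[0]); f=np.zeros((sub.shape[0]*sc,sub.shape[1]*sc),np.uint8)
        cv2.fillConvexPoly(f,cv2.convexHull(cc),1); T[n]=(x0,y0,f); print(n,"area",a)
    def cost(q,names):
        c=0
        for n in names:
            x0,y0,f=T[n]; g=np.zeros_like(f); p=(proj(S[n],octa(q[0],q[1],q[2],z0))-[x0,y0]+.5)*sc
            cv2.fillConvexPoly(g,np.round(cv2.convexHull(p.astype(np.float32))).astype(np.int32),1); c+=(f!=g).sum()/f.sum()
        return c
    for names in [[n] for n in T]+[list(T)]:
        b=min((minimize(cost,[*c,y],args=(names,),method="Nelder-Mead",options=dict(initial_simplex=[[*c,y],[c[0]+6,c[1],y],[c[0],c[1]+6,y],[*c,y+9]])) for y in yaws),key=lambda o:o.fun)
        print(names,b.x.round(1),round(b.fun,3))
E
python3 - <<'E'
from fit import *
import pickle; S=pickle.load(open("s0.pkl","rb"))
fit(S,(578,-63),0)
# stub overlay
ov={}
for n,s in S.items():
    im=cv2.resize(s["color"],None,fx=1,fy=1)
    a=np.deg2rad(-21); R=np.array([[np.cos(a),-np.sin(a)],[np.sin(a),np.cos(a)]])
    pl=np.array([[21,6],[6,6],[6,21],[-6,21],[-6,6],[-21,6],[-21,-6],[-6,-6],[-6,-21],[6,-21],[6,-6],[21,-6]])@R.T+[593,202.7]
    u,v=proj(s,[[593,202.7,90]])[0]; x0,y0=int(u-50),int(v-50); 
    c=cv2.resize(im[y0:y0+100,max(x0,0):x0+100],None,fx=4,fy=4,interpolation=cv2.INTER_CUBIC)
    for z in (64,119): cv2.polylines(c,[np.round((proj(s,np.c_[pl,np.full(12,z)])-[x0,y0]+.5)*4).astype(int)],True,(0,0,255),1)
    ov[n]=c
cv2.imwrite("pics/ov.png",np.hstack([ov["top"][:400,:400],ov["side"][:400,:400]]))
E
```

```text
top area 831
side area 1648
['top'] [580.  -64.   38.7] 0.02
['side'] [577.5 -66.   37.8] 0.025
['top', 'side'] [578.7 -64.1  35.4] 0.107
```

View pics/ov.png

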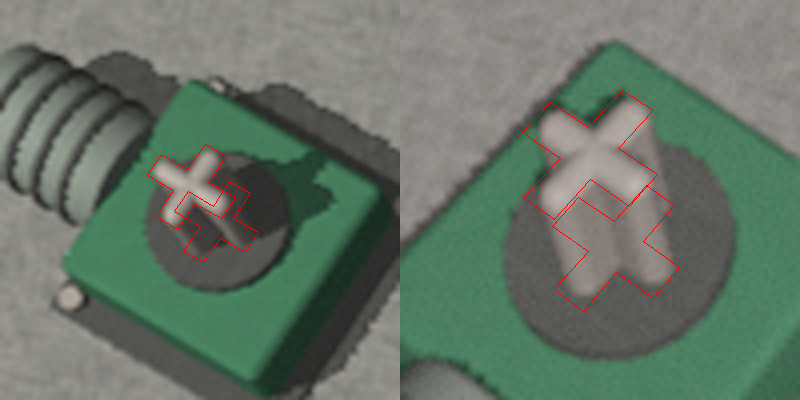

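Both overlays agree on the stub: (593, 203), yaw -21°. The drum is at about (578.7, -65), yaw 37.5°, with its keyways along 37.5° mod 90. I move above it.

Request:
{"method": "apply_moves", "body": {"series": [[1,[0.04,0.06,0],0.04],[1,[0.08,0.12,0],0.08],[1,[0.12,0.18,0],0.12],[1,[0.15,0.23,0],0.16],[1,[0.185,0.28,0],0.19]], "grip_force": 40}}

```text
time: 1.32
tool_pos: [441.3, -274.0, 242.6]
tcp_rot: [180.0, -0.0, 37.5]
ft_force: [1.0, 0.5, -0.1]
finger_gap: 85.5
```

Request:
{"method": "apply_moves", "body": {"series": [[1,[0.03,0.045,0],0],[1,[0.06,0.09,0],0],[1,[0.09,0.14,0],0],[1,[0.12,0.18,0],0],[1,[0.125,0.19,0],0]]}}

```text
time: 1.95
tool_pos: [567.4, -81.3, 242.6]
tcp_rot: [180.0, -0.0, 37.7]
ft_force: [-1.2, -0.5, 0.2]
finger_gap: 85.5
```

Request:
{"method": "apply_moves", "body": {"series": [[1,[0.0115,0.0165,0],0],[1,[0.0115,0.0165,-0.05],0],[1,[0.0115,0.0165,-0.1],0],[1,[0.0115,0.0165,-0.13],0],[1,[0.0115,0.0165,-0.13],0]]}}

```text
time: 2.58
tool_pos: [576.5, -64.8, 109.4]
tcp_rot: [-179.8, 0.2, 37.6]
ft_force: [0.0, -0.2, 0.3]
finger_gap: 85.4
```

```bash
python3 - <<'E'
from h import *
s=optics.snapshot("side"); t=optics.snapshot("top")
a=cv2.resize(s["color"][130:330,200:440],(480,400)); b=cv2.resize(t["color"][130:330,180:340],(320,400)); cv2.imwrite("pics/c1.png",np.hstack([a,b]))
print(sense()["tool_pos"])
E
```

```text
[579.4495875  -65.29948094 113.69361707]
```

View pics/c1.png

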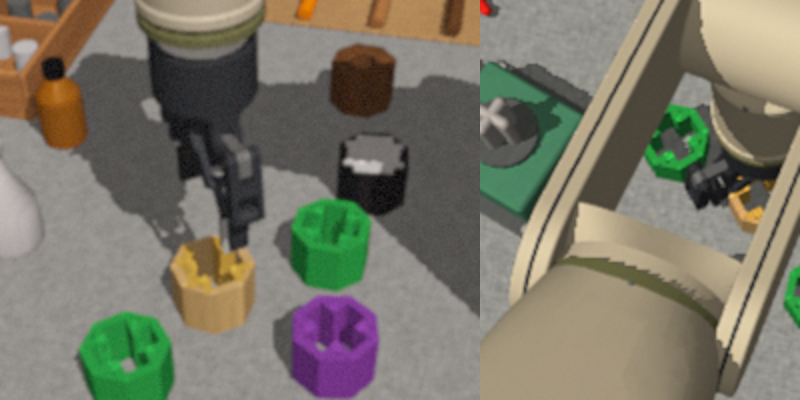

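Request:
{"method": "apply_moves", "body": {"series": [[1,[0,0,-0.03],0],[1,[0,0,-0.055],0],[1,[0,0,-0.075],0],[1,[0,0,-0.086],0],[1,[0,0,-0.086],0]]}}

```text
time: 3.3
tool_pos: [579.4, -65.3, 27.6]
tcp_rot: [180.0, -0.1, 37.7]
ft_force: [0.4, 0.3, 0.4]
finger_gap: 85.2
```

```bash
python3 - <<'E'
from h import *
s=optics.snapshot("side"); print(sense())
cv2.imwrite("pics/c2.png",cv2.resize(s["color"][180:340,200:440],(720,480)))
E
```

```text
{'time': 3.35, 'joint_pos': array([-1.14743002e+01,  1.65320794e+01,  9.84880298e+01,  1.08202537e-02,
        6.48410046e+01,  4.08646427e+01]), 'qd': array([-0.056564  , -0.64146446, -0.51911252, -0.10549752,  0.0796228 ,
       -0.01981899]), 'joint_efforts': array([-1.99133292e-02, -5.73050451e+01, -4.25124085e+01, -1.36858667e-03,
       -4.97236883e-02,  5.43049373e-04]), 'tool_pos': array([579.88083928, -65.40138541,  28.27027919]), 'tcp_rot': array([ 1.79901382e+02, -9.82844001e-02,  3.76565536e+01]), 'ft_force': array([ 0.32395843, -0.44554388,  0.08600417]), 'wrist_torque': array([ 0.03950744,  0.04573944, -0.02225719]), 'finger_gap': 85.56698494786751}
```

View pics/c2.png

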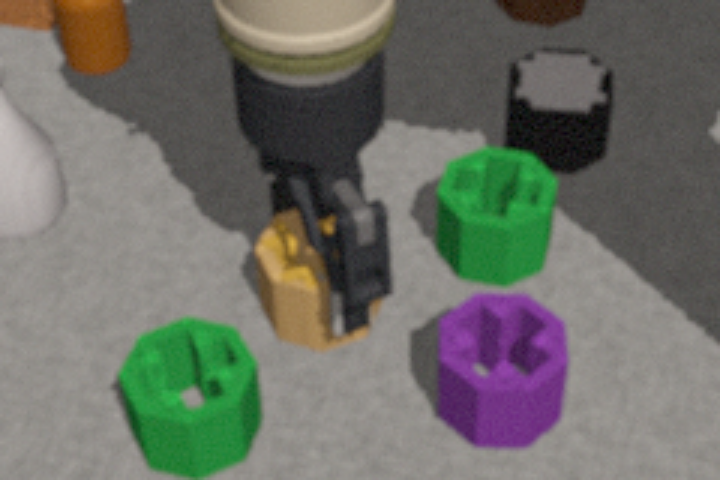

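Request:
{"method": "apply_moves", "body": {"series": [[0.5,[0,0,-0.002],0],[0.5,[0,0,-0.002],0],[0.5,[0,0,-0.002],0],[0.5,[0,0,-0.002],0],[0.5,[0,0,-0.002],0]], "grip_force": 45}}

```text
time: 3.98
tool_pos: [580.9, -65.6, 27.5]
tcp_rot: [179.8, -0.2, 37.7]
ft_force: [-0.1, 0.0, 6.4]
finger_gap: 65.4
```

```bash
python3 - <<'E'
from fit import *
s=optics.snapshot("side"); st=sense(); print(st["tool_pos"],st["tcp_rot"],st["ft_force"],st["finger_gap"])
cv2.imwrite("pics/c3.png",cv2.resize(s["color"][180:340,200:440],(720,480)))
E
```

```text
[580.89485218 -65.58770687  27.50142261] [ 1.79808539e+02 -1.78031649e-01  3.76596158e+01] [0.63472346 0.02732922 6.10101628] 65.41593002042171
```

View pics/c3.png

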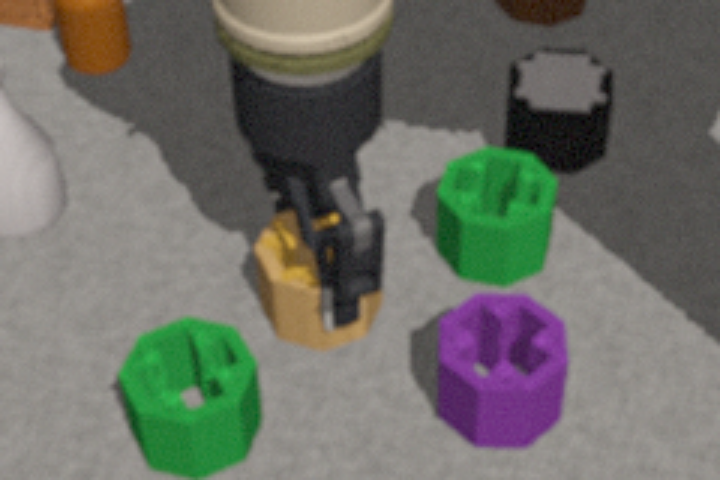

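Request:
{"method": "apply_moves", "body": {"series": [[0.5,[0,0,0.04],0],[0.5,[0,0,0.09],0],[0.5,[0,0,0.14],0],[0.5,[0,0,0.155],0],[0.5,[0,0,0.155],0]]}}

```text
time: 4.65
tool_pos: [581.1, -65.6, 182.5]
tcp_rot: [179.8, -0.2, 37.7]
ft_force: [0.2, -0.3, -2.7]
finger_gap: 65.3
```

Request:
{"method": "apply_moves", "body": {"series": [[0.5,[0.002,0.04,0],0.12],[0.5,[0.004,0.09,0],0.24],[0.5,[0.007,0.14,0],0.36],[0.5,[0.01,0.19,0],0.48],[0.5,[0.011,0.23,0],0.548]]}}

```text
time: 5.28
tool_pos: [590.1, 166.0, 178.3]
tcp_rot: [-179.9, -0.0, 69.3]
ft_force: [1.3, 0.1, -3.7]
finger_gap: 65.3
```

Request:
{"method": "apply_moves", "body": {"series": [[0.5,[0.002,0.025,0],0],[0.5,[0.002,0.037,0],0],[0.5,[0.002,0.037,0],0],[0.5,[0.002,0.037,0],0]]}}

```text
time: 5.78
tool_pos: [591.9, 201.8, 177.6]
tcp_rot: [-179.9, 0.0, 69.2]
ft_force: [-0.0, -0.2, -3.0]
finger_gap: 65.3
```

```bash
python3 - <<'E'
from fit import *
import pickle
S={n:optics.snapshot(n) for n in ("side","top")}; pickle.dump(S,open("s1.pkl","wb"))
st=sense(); print(st["tool_pos"],st["tcp_rot"],st["ft_force"],st["finger_gap"])
a=np.deg2rad(-21); R=np.array([[np.cos(a),-np.sin(a)],[np.sin(a),np.cos(a)]])
pl=np.array([[25,10],[10,10],[10,25],[-10,25],[-10,10],[-25,10],[-25,-10],[-10,-10],[-10,-25],[10,-25],[10,-10],[25,-10]])@R.T
x,y,z=st["tool_pos"]; zb=z-27.5
for n,s in S.items():
    u,v=proj(s,[[x,y,zb+10]])[0]; x0,y0=max(int(u-80),0),max(int(v-60),0); c=cv2.resize(s["color"][y0:y0+120,x0:x0+160],None,fx=5,fy=5,interpolation=cv2.INTER_CUBIC)
    o=octa(x,y,-21,zb); f=lambda P:[np.round((proj(s,P)-[x0,y0]+.5)*5).astype(int)]
    for P in (o[:8],o[8:],np.c_[pl+[x,y],np.full(12,zb+50)]): cv2.polylines(c,f(P),True,(0,0,255),1)
    cv2.imwrite(f"pics/d_{n}.png",c)
E
```

```text
[592.21926624 201.83385999 178.23162036] [-1.79946795e+02 -3.28644481e-02  6.91916506e+01] [-0.39449199 -0.42735176 -3.47379908] 64.96516188985494
```

View pics/d_side.png

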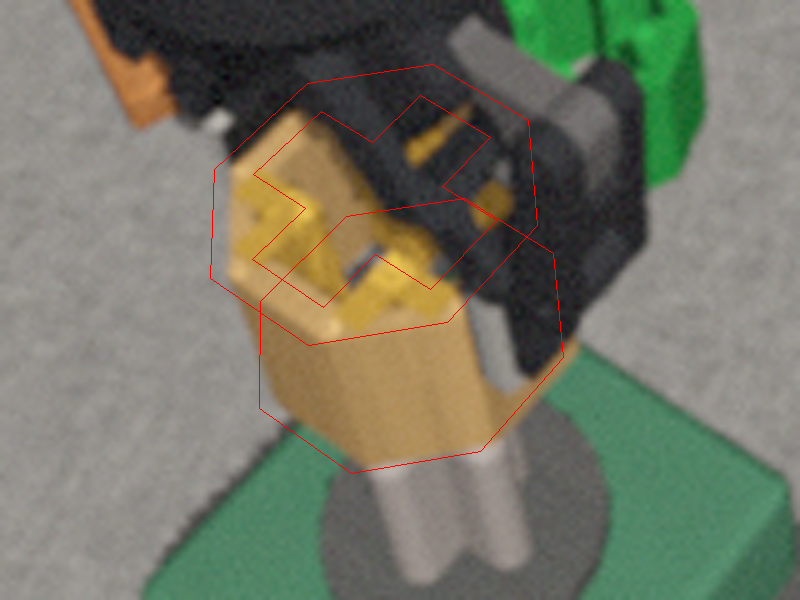

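View pics/d_top.png

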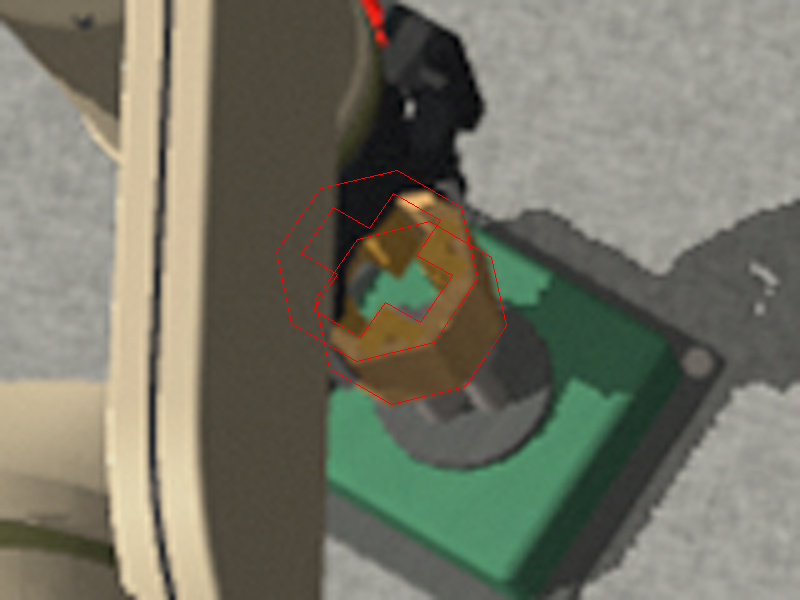

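```bash
python3 - <<'E'
import pickle
from h import *
S=pickle.load(open("s0.pkl","rb"))
th=np.linspace(0,2*np.pi,60)
out=[]
for n in("top","side"):
    s=S[n]
    u,v=proj(s,[[593,202.7,80]])[0]; x0,y0=int(u-32),int(v-30)
    c=cv2.resize(s["color"][y0:y0+70,x0:x0+64],None,fx=6,fy=6,interpolation=cv2.INTER_CUBIC)
    f=lambda P:[np.round((proj(s,P)-[x0,y0]+.5)*6).astype(int)]
    cv2.polylines(c,f(np.c_[593+36*np.cos(th),202.7+36*np.sin(th),np.full(60,64)]),True,(0,0,255),1)
    # capsule key skeleton top ends and base
    for k in range(4):
        a=np.deg2rad(-21+90*k)
        cv2.polylines(c,f([[593+21*np.cos(a),202.7+21*np.sin(a),z] for z in (64,114)]),False,(0,255,255),1)
    out.append(c[:420,:384])
cv2.imwrite("pics/e.png",np.hstack(out))
E
```

```text
(no output)
```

View pics/e.png

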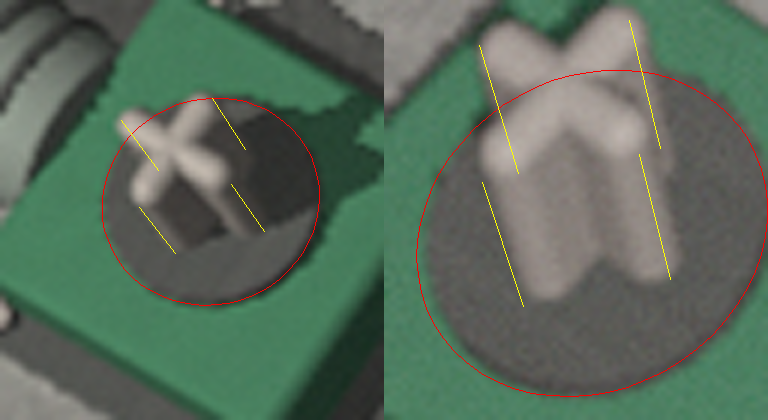

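Request:
{"method": "apply_moves", "body": {"series": [[0.5,[0.001,0.001,0],0],[0.5,[0.001,0.001,-0.015],0],[0.5,[0.001,0.001,-0.025],0],[0.5,[0.001,0.001,-0.033],0],[0.5,[0.001,0.001,-0.04],0]]}}

```text
time: 6.5
tool_pos: [593.0, 202.8, 137.3]
tcp_rot: [-179.9, -0.0, 69.2]
ft_force: [0.0, 0.8, -3.1]
finger_gap: 65.3
```

Request:
{"method": "apply_moves", "body": {"series": [[0.5,[0,0,-0.008],0],[0.5,[0,0,-0.016],0],[0.5,[0,0,-0.024],0],[0.5,[0,0,-0.032],0],[0.5,[0,0,-0.038],0]]}}

```text
time: 7.12
tool_pos: [592.8, 202.8, 98.6]
tcp_rot: [-179.9, 0.0, 69.2]
ft_force: [-0.1, 0.3, -2.8]
finger_gap: 65.6
```

Bottom is at about 71 mm with no contact force, so the keys are engaged. The last 7 mm go slowly.

Request:
{"method": "apply_moves", "body": {"series": [[0.5,[0,0,-0.002],0],[0.5,[0,0,-0.004],0],[0.5,[0,0,-0.005],0],[0.5,[0,0,-0.006],0],[0.5,[0,0,-0.006],0]]}}

```text
time: 7.75
tool_pos: [592.8, 202.8, 92.7]
tcp_rot: [-179.9, 0.0, 69.2]
ft_force: [-0.1, -0.0, -3.5]
finger_gap: 65.4
```

Request:
{"method": "apply_moves", "body": {"series": [[0.5,[0,0,-0.001],0],[0.5,[0,0,-0.0015],0],[0.5,[0,0,-0.002],0],[0.5,[0,0,-0.002],0]]}}

```text
time: 8.25
tool_pos: [593.0, 202.8, 91.6]
tcp_rot: [-179.9, -0.0, 69.2]
ft_force: [-4.9, -1.0, 4.3]
finger_gap: 65.0
```

Contact came at the expected height (91.5 mm). I release and look.

Request:
{"method": "apply_moves", "body": {"series": [[0.85,[0,0,0],0],[0.9,[0,0,0],0],[1,[0,0,0],0],[1,[0,0,0],0],[1,[0,0,0],0]]}}

```text
time: 8.88
tool_pos: [593.0, 202.8, 91.6]
tcp_rot: [-179.9, -0.0, 69.2]
ft_force: [-0.7, 0.5, 0.0]
finger_gap: 85.2
```

```bash
python3 - <<'E'
from h import *
s=optics.snapshot("side"); t=sense(); print(t["tool_pos"],t["ft_force"],t["finger_gap"])
cv2.imwrite("pics/f1.png",cv2.resize(s["color"][300:480,120:360],(800,600)))
E
```

```text
[592.98349622 202.77978748  91.5537713 ] [-0.01685292  0.6183989   1.00029248] 85.07610172036478
```

View pics/f1.png

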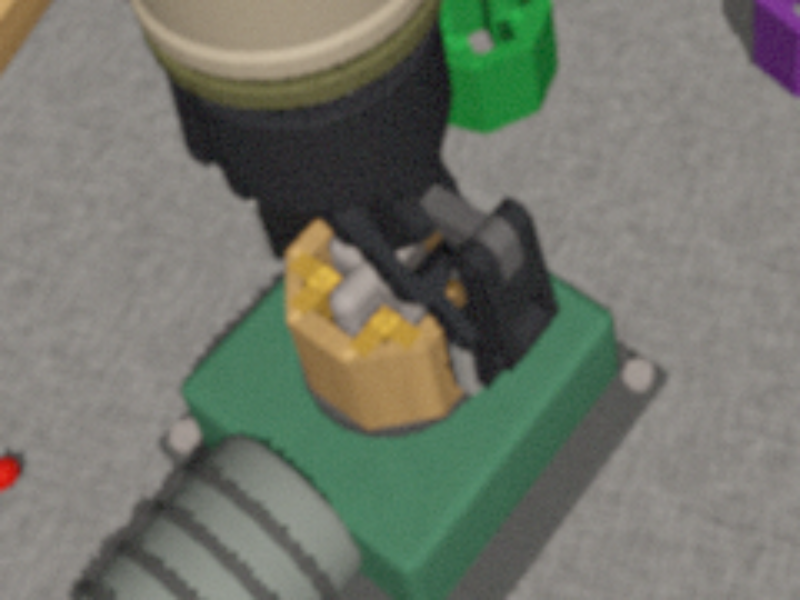

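The drum (crop 370,340) sits on the collar with the stub's keys showing in the bore. I retreat straight up.

Request:
{"method": "apply_moves", "body": {"series": [[1,[0,0,0.01],0],[1,[0,0,0.03],0],[1,[0,0,0.06],0],[1,[0,0,0.1],0],[1,[0,0,0.14],0]]}}

```text
time: 9.55
tool_pos: [593.2, 202.8, 234.8]
tcp_rot: [180.0, -0.1, 69.2]
ft_force: [0.4, -0.2, 0.4]
finger_gap: 84.8
```

Request:
{"method": "apply_moves", "body": {"series": [[1,[-0.02,-0.05,0.02],0],[1,[-0.04,-0.1,0.02],0],[1,[-0.06,-0.15,0.02],0],[1,[-0.08,-0.2,0.02],0],[1,[-0.1,-0.25,0.02],0]]}}

```text
time: 10.18
tool_pos: [492.7, -48.6, 257.0]
tcp_rot: [179.8, -0.1, 69.2]
ft_force: [0.8, -1.5, 0.4]
finger_gap: 85.4
```

Request:
{"method": "apply_moves", "body": {"series": [[1,[0,-0.05,0],0],[1,[0,-0.1,0],0],[1,[0,-0.1,0],0],[1,[0,-0.1,0],0]]}}

```text
time: 10.68
tool_pos: [492.9, -148.5, 258.2]
tcp_rot: [179.7, -0.1, 69.2]
ft_force: [0.7, 0.6, -0.1]
finger_gap: 85.3
```

```bash
python3 - <<'E'
from h import *
s=optics.snapshot("side");t=optics.snapshot("top"); print(sense()["ft_force"])
a=s["color"][330:480,150:350]; b=t["color"][130:280,130:330]
# model home drum overlay on copies
def ov(s,x0,y0):
    c=cv2.resize(s["color"][y0:y0+150,x0:x0+133],None,fx=3,fy=3,interpolation=cv2.INTER_CUBIC); d=c.copy()
    o=octa(593,202.8,-21,64)
    for P in (o[:8],o[8:]): cv2.polylines(d,[np.round((proj(s,P)-[x0,y0]+.5)*3).astype(int)],True,(0,0,255),1)
    return np.hstack([c,d])
cv2.imwrite("pics/g_s.png",ov(s,170,330)); cv2.imwrite("pics/g_t.png",ov(t,130,120)); cv2.imwrite("pics/g_full.png",t["color"])
E
```

```text
[-0.58310723  0.78582745  0.08925116]
```

View pics/g_s.png

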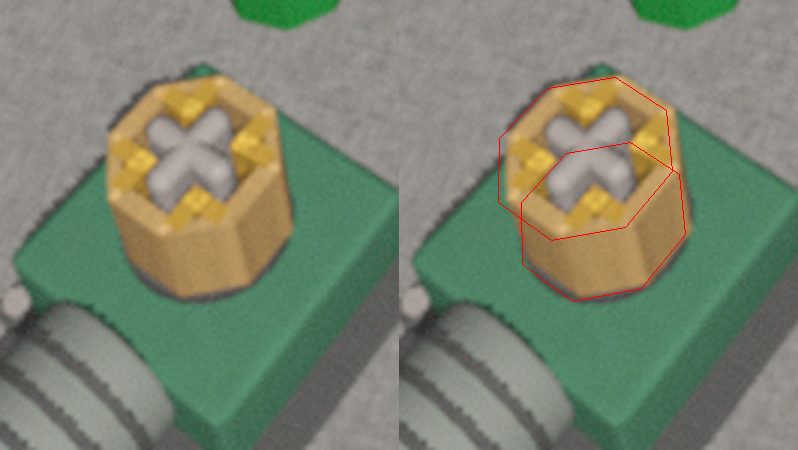

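View pics/g_t.png

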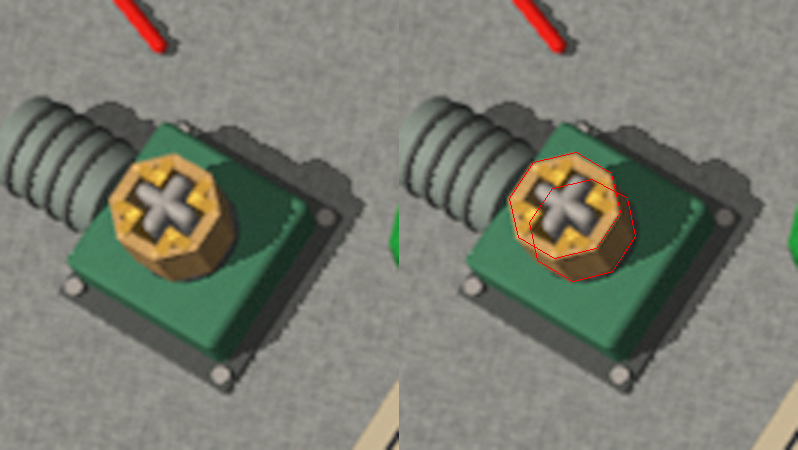

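View pics/g_full.png

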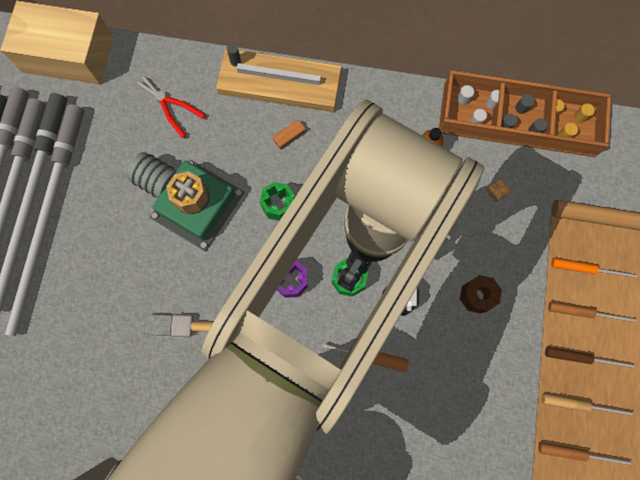

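The pale drum is home: the plus stub is centred in the bore and level with the rim, and the model outline matches in the top view at pixel (187,190). The other drums are where they were, and the arm is clear.

```bash
python3 -c "
from bench import hand_in; print(hand_in())"
```

```text
the job is handed in; nothing more can be done
None
```

I fitted the pale wooden drum with the brass bore onto the stub, and it stands home on the collar. I gripped it across two flats, turned it about 31.5° to line up the keyways, and lowered it. It went on with no side force until a contact of about 7 N at the expected home height. I then let go, drew the arm clear, and handed in at about 11 s.

**Checks that agreed:** In the last pictures from both cameras, the stub's keys sit centred in the keyways. The drum rests level on the collar, and its outline in the top view matches the computed home pose. The round-bored drum, the nearer green look-alike and the purple one stand where they were. The slot drum and the other green look-alike were partly hidden by the arm in the last top view, but nothing touched them.

**Checks that disagreed:**
- The two cameras differed by about 2–3 mm on the drum's position, most likely calibration error, so I aligned drum to stub within each camera. That difference also showed in the last side view, where the outline sat slightly to the left of the drum.
- The network's masks missed the pale drum in the side view, so I used a colour fit instead.

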